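# Check two trolley brake levers and hold the soft one for bleeding

## Task

The trolley handlebar in the bench stand has a hydraulic brake lever on each side, and one of the two has air in its cylinder. With the outsides of your fingers, and no finger behind a lever or on the rubber grips, press the left lever firmly towards its grip until it goes no farther and let it spring back, then do the same with the right one: a sound lever stops well short of the bar, the one with air comes right in to it. Then press that bad lever in again and finish while holding it firmly in at the bar, so that I can open its bleed screw; leave the tools and the bottle alone.

Things in the scene. Friction and masses are not known exactly. Their poses are not given: they have to be found in the camera images.
- handlebar: Level steel tube, 22 mm thick, 478 mm long, clamped at its middle in a grey stand fixed to the bench. Origin under the stand's foot (3 mm over the bench) below its middle; x level, square to the tube, away from the robot; y along the tube to its left end; z up. Tube axis at z 100 mm; levers level with it on the -x side. Tallest: two fluid reservoirs at x -28, y +/-50 mm, up to z 137 mm.
- left_grip: Black rubber grip on the left end of the tube, 36 mm thick (end flange 40 mm), 117 mm long; origin at its middle on the tube axis, 174 mm left of the handlebar's middle; axes as the handlebar's. The fingers must not touch it.
- right_grip: The same on the right end, 174 mm right of the handlebar's middle. The fingers must not touch it.
- left_blade: Finger blade of the left aluminium lever, 10 mm thick, 15 mm high; origin at mid section of its straight pressing part (20 mm each way), 103 mm above the bench; a 17 mm ball ends it 40 mm farther out. y along the blade to the left, x to the grip, outer face at x -5 mm. At rest it slants 0.36 rad out from the tube, origin 61 mm from the tube axis; in at the bar it is parallel, about 23 mm away.
- right_blade: The same on the right, mirrored: y along the blade pointing left (to its pivot), ball at y -40 mm, x to the grip, outer face to press on at x -5 mm. For both: the spring pushes back with 1.5 to 3.5 N here; a firm press is 8 to 15 N (at least 5 N).
- left_inner: Inner face of the left lever, the side turned to the bar (origin on the pivot axis at the blade's height). No finger may press on it: the lever is pressed from outside, never pinched or hooked from behind.
- right_inner: The same face of the right lever.
- left_lever (a joint): Angle of the left lever, rad: 0 at rest (sprung out). Upright pivot at x -46, y +75 mm of the handlebar, 108 mm from the blade's origin. A sound lever stops at 0.17 to 0.23 (about 20 mm clear of the grip), one with air goes on to the bar, 0.33 to 0.39. Both stops give a little (3 N per mm at the blade). Springs back by itself when let go.
- right_lever (a joint): The same for the right lever (pivot at x -46, y -75 mm). The two look alike; which one is bad changes from time to time.
- oil_bottle: Plastic oil bottle with a red spout, 42 mm across, 118 mm high, standing behind the handlebar; origin under its middle. Leave it alone.
- screwdriver1: Screwdriver with a red handle, 192 mm long, 24 mm thick, lying on the mat left of the stand, under the left part of the bar; origin under its middle. Leave it alone.
- hex_key: Black hex key, 28 x 72 x 7 mm, lying on the mat behind the handlebar; origin under its middle. Leave it alone.

How it is judged:
By the outcome, as a careful person would: the job done as asked, in the order asked, and still so for the second after the job is handed in, while the arm keeps its last pose, push and grip.
It also fails if it takes over 61 s, if anything falls off the work surface, if the arm or the gripper's body presses on something with over 40 N, if the wrist force passes 120 N, or if a joint passes its speed limit or range.

## Robot

A 7-joint arm with a two-finger parallel gripper is mounted at the origin on a cart in front of the work surface, level with it; the furniture and walls round the work are solid. World frame = base frame: x ahead of the robot, y to its left, z up, the work surface at z = 0. Lengths are in m, angles in rad, forces in N, time in s.
With the tool pointing down it reaches from about 0.35 to 0.9 m from the base axis. Payload 8.1 kg.
Tool frame: the origin (TCP) lies on the centre line of the jaws, within the pads' length; the fingertips stand 14 mm ahead of it and the grasp point (between the pads) lies 5 mm behind it (arm.tip_reach is the distance from the TCP to the fingertips, in m); z points along the fingers, y is the direction in which the jaws open and shut (so a half turn about z gives the same grasp; the last joint's range is limited). The gripper opens to 92 mm and grips with 3 to 60 N. Pads are 19 mm wide; open, the fingers measure 130 mm over their backs; the gripper's body (75 mm by 190 mm) begins 47 mm behind the grasp point.
Start: joints at [-1.223, 0.434, 0.025, 1.573, -0.012, 1.134, -0.075], TCP at [0.272, 0.563, 0.241] pointing down, gripper open.
Joint ranges: [-2.62, 2.62], [-0.44, 2.09], [-1.27, 1.32], [0.08, 2.57], [-1.32, 4.46], [0.12, 2], [-2.74, 2.74]. Speed limits (rad/s): [2.22, 2.22, 3.01, 3.01, 3.14, 3.14, 3.14].

## Interface

Orientations are given as a rotation vector (axis times angle).
In Python, from cell import sensors, vision, arm, nets gives the robot as it stands.
- The arm moves only by the shell command python3 -m handwheel 'ROWS' [FORCE]. ROWS is JSON, a list of rows, each an object of numbers: "tx", "ty", "tz": the shift along the tool's x, y, z in cm; "wx", "wy", "wz": the turn, a rotation vector about the tool's x, y, z in degrees; "claw": the opening, from 0 (shut) to 1 (fully open). A call has 1 to 12 rows; each row is the pose to reach, as a shift and turn from the pose commanded when the call began, along the tool's axes at that moment; what a row does not reach only later rows make up. A row lasts 1/12 s, in which the tool goes at most 41.7 mm and 7.16 degrees, less where a joint would pass 70% of its speed; a pose out of reach is approached as far as the arm can. A call with a gripper value outside its range is refused whole. The fingers move at their own pace and stop on an object; FORCE is the grip in N (left out, the last holds). Time passes only in rows, so rows that repeat a pose let the fingers close. It gives the time, the measured TCP pose, the force and the opening at its end, in the units of the state.
- sensors.observe(): the state, without advancing time (a new reading comes with each control period).
- vision.get_image(name): name is "scene" or "top"; returns (picture, depth): 480x640x3 uint8, blue, green, red; 480x640 float32, m along the optical axis (not along the pixel's ray), 0 where there is no reading.
- vision.camera_model(name): a dict with "K" (3x3 intrinsics, pixels), "k1" (the pictures are not rectified: a ray, as slopes to the right and down, at radius r is drawn at 1 + k1 r^2 times it, then the intrinsics apply), "xyz" and "attitude" of the camera in the world. Camera axes: x right, y down, z forward; pixel columns grow to the right and rows downward; lengths in m; the calibration is good to about 2 mm. A picture is of the moment at which its call begins. camera_model takes no time and is no camera call.
- arm.sign_off(): hands the job in, once; it reports no verdict.
Trained networks look in the newest picture that a camera, given by its name, has taken for a name from the list of things; names that differ only in an ending like _2 or _b are one class to them, and where a whole thing is asked for, a point or a joint stands for the part that bears it (a point fixed in the world has none). Each returns a list of dicts, best first, with "score" (0 to 1); they miss things now and then, are a little off and sometimes report something else, mostly with a low value. They report only what shows in the picture. A call takes as long as a camera call.
- nets.cut_out(label, camera): "region" (480x640 bool, what is visible of it) and "uv" ([column, row] in pixels, amid what is visible of it).
The state is a dict: "clock": time; "joints": joint angles; "dq": joint speeds; "joint_efforts": joint torques, N m; "position": TCP position; "ee_rot": TCP orientation; "force": force on the tool from outside, world axes, zero at the start; "ft_torque": the same for the moment, N m; "width": opening from 0.0 (shut) to 1.0 (fully open).
Only numpy, scipy, OpenCV 4.12 (cv2) and the standard library are available. Lean on these libraries where they do the work, as an engineer would, in place of code of your own. Each camera call takes 0.05 s, during which the arm holds its last target.

## Working session

There is one attempt and no reset: what is moved stays moved. The work goes in short steps, Python scripts to look and compute and a shell command to move; the robot and the scene stay as the last step left them, time stands still between calls to the robot, and variables do not carry over. Pictures are saved under pics/ and viewed, and the job is handed in when it is done.

```bash
ls; mkdir -p pics; python3 - <<'E'
from cell import sensors, vision, arm, nets
import cv2
s=sensors.observe();print(s)
for n in("scene","top"):
    im,d=vision.get_image(n);cv2.imwrite(f"pics/{n}0.png",im);print(n,vision.camera_model(n))
print(arm.tip_reach)
E
```

```text
pics
{'clock': 0.0, 'joints': array([-1.22262534,  0.43521413,  0.02499728,  1.57410824, -0.01159608,
        1.1339977 , -0.07510159]), 'dq': array([-2.61662057e-04,  7.53903776e-04, -9.75949962e-04,  5.03704217e-05,
        8.80305028e-04, -2.88891788e-04, -4.54862030e-04]), 'joint_efforts': array([-1.01936777e-03, -6.67845011e+01,  9.84970629e-01, -3.14467585e+01,
       -6.04436500e-02,  4.32185177e-02,  2.13864505e-04]), 'position': array([0.27213557, 0.56209265, 0.23994643]), 'ee_rot': array([-7.02185845e-01, -3.06190860e+00,  2.46579611e-03]), 'force': array([-0.16266503,  0.11191034, -0.23968809]), 'ft_torque': array([-0.01405207, -0.05230302, -0.03495546]), 'width': 1.0018864936369998}
scene {'K': array([[484.09088341,   0.        , 320.27795972],
       [  0.        , 484.09088341, 243.24541448],
       [  0.        ,   0.        ,   1.        ]]), 'k1': -0.09483706426236821, 'xyz': array([0.01889231, 0.33326621, 0.50442753]), 'attitude': array([-1.10833689,  2.08049456, -1.21613052])}
top {'K': array([[526.37723911,   0.        , 334.59741212],
       [  0.        , 526.37723911, 245.93164726],
       [  0.        ,   0.        ,   1.        ]]), 'k1': -0.09970410616191458, 'xyz': array([ 0.48668084, -0.06857753,  0.92540479]), 'attitude': array([-2.15278057,  2.1307909 , -0.21733032])}
0.014
```

View pics/scene0.png

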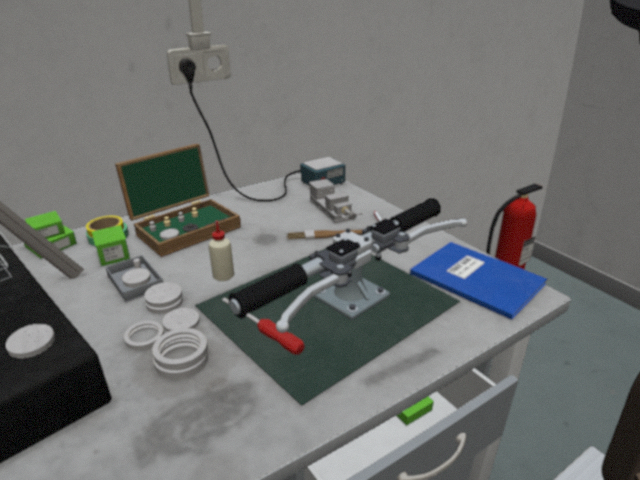

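View pics/top0.png

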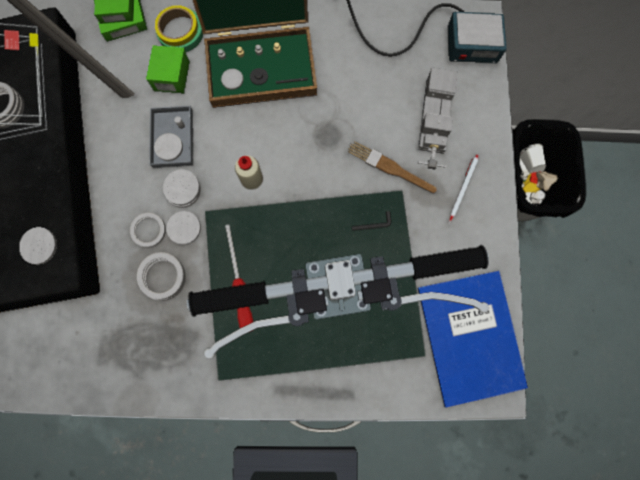

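The top view has the bar running from (190,302) to (487,257). The left lever's ball is at (209,353) and the right one's at (487,307). A blue book lies under the right lever, and the bottle is at (248,172).

```bash
cat > h.py <<'E'
from cell import sensors, vision, arm, nets
import numpy as np, cv2
from scipy.spatial.transform import Rotation as R
def rays(n,uv):
    m=vision.camera_model(n);D=np.array([m['k1'],0,0,0,0.])
    uv=np.asarray(uv,float).reshape(-1,1,2)
    p=cv2.undistortPointsIter(uv,m['K'],D,None,None,(3,50,1e-10))[:,0]
    return m,np.c_[p,np.ones(len(p))]
def world(n,uv,z):
    m,r=rays(n,uv); return (r*np.asarray(z)[:,None])@R.from_rotvec(m['attitude']).as_matrix().T+m['xyz']
def onplane(n,uv,h):
    m,r=rays(n,uv); d=r@R.from_rotvec(m['attitude']).as_matrix().T
    return m['xyz']+d*((h-m['xyz'][2])/d[:,2])[:,None]
def proj(n,P):
    m=vision.camera_model(n);Rm=R.from_rotvec(m['attitude']).as_matrix()
    c=(np.atleast_2d(P)-m['xyz'])@Rm
    return cv2.projectPoints(c.reshape(-1,1,3),np.zeros(3),np.zeros(3),m['K'],np.array([m['k1'],0,0,0,0.]))[0][:,0]
E
python3 - <<'E'
from h import *
im,d=vision.get_image("top")
np.set_printoptions(precision=4,suppress=True)
for l in["left_grip","right_grip","left_blade","right_blade","handlebar"]:
    for r in nets.cut_out(l,"top")[:3]:
        v,u=np.nonzero(r['region']&(d>0)); P=world("top",np.c_[u,v],d[v,u])
        c=P[:,:2].mean(0);w,V=np.linalg.eigh(np.cov(P[:,:2].T));a=V[:,1];t=(P[:,:2]-c)@a
        print(l,round(r['score'],2),r['uv'],len(u),"mean",P.mean(0),"zpct",np.percentile(P[:,2],[5,50,95]),"axis",a,"mid",c+a*(t.min()+t.max())/2,"len",np.ptp(t))
E
```

```text
left_grip 0.71 [241.7, 309.4] 511 mean [0.5714 0.0715 0.023 ] zpct [0.0057 0.0224 0.0294] axis [-0.9741 -0.2261] mid [0.5941 0.0768] len 0.18928517872067974
left_grip 0.62 [225.9, 298.8] 1828 mean [0.5467 0.0754 0.1154] zpct [0.1079 0.119  0.123 ] axis [-0.1724  0.985 ] mid [0.545  0.0851] len 0.14108943576964442
right_grip 0.9 [448.6, 262.1] 1632 mean [ 0.6068 -0.2694  0.1179] zpct [0.1094 0.119  0.123 ] axis [-0.1691  0.9856] mid [ 0.6071 -0.271 ] len 0.11870243333261801
left_blade 0.76 [235.7, 335.0] 619 mean [0.4892 0.0626 0.0991] zpct [0.0038 0.1104 0.1133] axis [-0.4784  0.8781] mid [0.4857 0.069 ] len 0.13720471070044807
right_blade 0.97 [454.2, 300.6] 565 mean [ 0.5488 -0.2793  0.1036] zpct [0.0139 0.1105 0.1131] axis [0.1744 0.9847] mid [ 0.5482 -0.2831] len 0.12831628587496152
handlebar 0.93 [340.4, 290.8] 11358 mean [ 0.5647 -0.0981  0.1047] zpct [0.0151 0.1163 0.1403] axis [-0.1714  0.9852] mid [ 0.5647 -0.0979] len 0.5296806369393361
```

The first left_grip hit is actually the screwdriver, since it sits at z 0.02. I'll fit the bar from the top ridges of the grips and overlay the model.

```bash
cat >> h.py <<'E'
def Rz(a): c,s=np.cos(a),np.sin(a); return np.array([[c,-s],[s,c]])
def lever(side,th=0.,out=0.):  # handlebar-frame xy of blade-frame point (out along blade from origin), side +1 left
    o=np.array([-61+46,np.sqrt(108**2-15**2)])/1e3
    d=np.array([-np.sin(.36),np.cos(.36)])
    p=Rz(-th)@(o+out*d)+np.array([-.046,.075]); return p*[1,side]
E
python3 - <<'E'
from h import *
np.set_printoptions(precision=4,suppress=True)
im,d=vision.get_image("top"); sc,ds=vision.get_image("scene")
v,u=np.nonzero(d>0);P=world("top",np.c_[u,v],d[v,u])
# grips: z in .112-.128, near nominal bar
o=np.array([.577,-.0996]);yaw=.172
for it in range(6):
    q=(P[:,:2]-o)@Rz(yaw)
    L=[]
    for s in(1,-1):
        m=(abs(q[:,0])<.014)&(P[:,2]>.105)&(P[:,2]<.13)&(q[:,1]*s>.125)&(q[:,1]*s<.225)
        # circle fit in x-z, radius .018
        from scipy.optimize import least_squares
        f=least_squares(lambda p:np.hypot(q[m,0]-p[0],P[m,2]-p[1])-.018,[0,.103],loss='soft_l1',f_scale=.002).x
        L.append((f[0],f[1],q[m,1].mean(),m.sum()))
    dx=(L[0][0]+L[1][0])/2; dy=(L[0][0]-L[1][0])/(L[0][2]-L[1][2])
    o=o+Rz(yaw)@[dx,0]; yaw-=dy
print(L,o,yaw)
q=(P[:,:2]-o)@Rz(yaw)
m=(abs(q[:,0])<.012)&(P[:,2]>.10)&(P[:,2]<.135)&(abs(q[:,1])<.3)
print("ends",np.percentile(q[m,1],[0,.1,.5,99.5,99.9,100]))
# blades: points z .1-.12, x -0.1..-.04
for s in(1,-1):
    m=(q[:,0]<-.045)&(q[:,0]>-.1)&(P[:,2]>.1)&(P[:,2]<.118)&(q[:,1]*s>.165)&(q[:,1]*s<.2)
    k=np.polyfit(q[m,1]*s,q[m,0],1);print("blade",s,m.sum(),"slope",k[0],"x at 182",np.polyval(k,.182),"model",lever(s),"z",np.median(P[m,2]))
    m=(q[:,0]<-.055)&(q[:,0]>-.1)&(P[:,2]>.1)&(P[:,2]<.12)&(q[:,1]*s>.21)&(q[:,1]*s<.24)
    print("ball",q[m].mean(0),lever(s,0,.04))
pts=[]
for s in(1,-1):
    for out,h in((0,.1105),(.04,.1115),(-.02,.1105),(.02,.1105)):
        pts.append(np.r_[o+Rz(yaw)@lever(s,0,out),h])
    pts+= [np.r_[o+Rz(yaw)@[0,.2325*s],.121],np.r_[o+Rz(yaw)@[0,.1155*s],.121]]
for n,i in(("top",im),("scene",sc)):
    i=i.copy()
    for a in proj(n,pts): cv2.circle(i,tuple(int(round(x)) for x in a),2,(0,0,255),-1)
    cv2.imwrite(f"pics/ov_{n}.png",i[180:420,150:550] if n=="top" else i[150:390,180:520])
    cv2.imwrite(f"pics/ov_{n}.png",cv2.resize(cv2.imread(f"pics/ov_{n}.png"),None,fx=1.9,fy=1.9))
E
```

```text
[(np.float64(-3.731884970263512e-09), np.float64(0.10369196933417782), np.float64(0.1747613109206684), np.int64(1179)), (np.float64(3.2721694900499617e-06), np.float64(0.10352359832480484), np.float64(-0.17461296965162795), np.int64(1094))] [ 0.5787 -0.0993] 0.17259479256028742
ends [-0.2386 -0.2373 -0.2321  0.2356  0.2398  0.2406]
blade 1 166 slope -0.38171973742132664 x at 182 -0.06220941357321135 model [-0.061  0.182] z 0.11088624597710073
ball [-0.0783  0.2165] [-0.0751  0.2194]
blade -1 162 slope -0.38377850295694677 x at 182 -0.06283608228427578 model [-0.061 -0.182] z 0.1105200516637419
ball [-0.0802 -0.2157] [-0.0751 -0.2194]
```

View pics/ov_top.png

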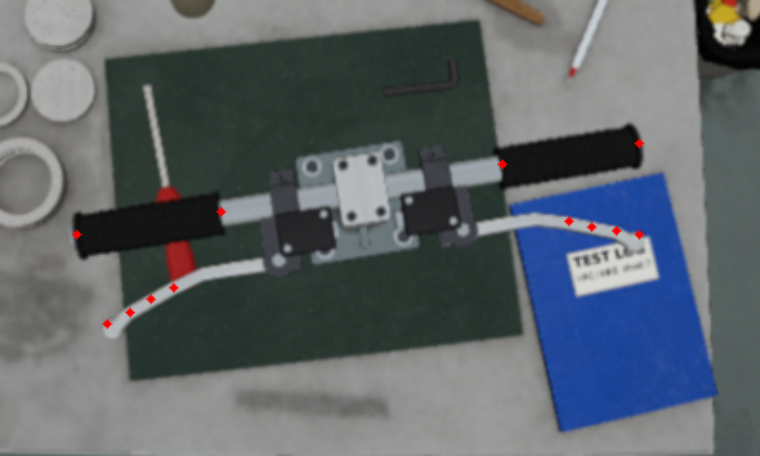

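View pics/ov_scene.png

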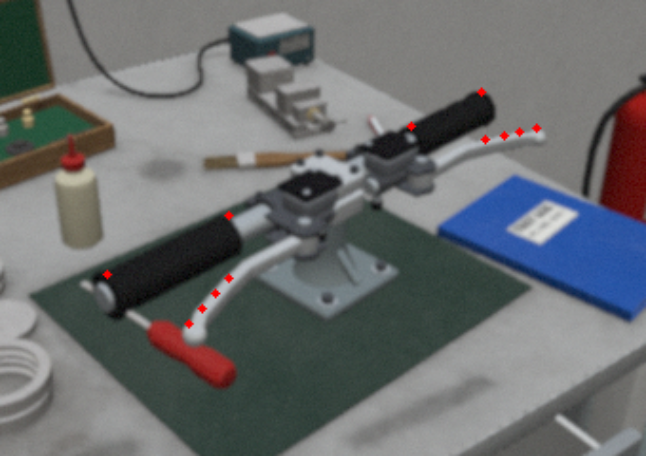

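The model and the images agree to within 2–3 mm. Next I'll compute the approach to the left lever, with the gripper shut, the jaw axis roughly along the blade and the finger sides pressing.

```bash
cat >> h.py <<'E'
O=np.array([.5787,-.0993]);YAW=.17259
def tgt(side,th,gap,z,yawd,out=0.,fw=.0095):
    """TCP with finger face gap(m) clear of outer face at lever angle th; tool y at yawd deg world"""
    p=lever(side,th,out); n=Rz(-th*side)@np.array([np.cos(.36),np.sin(.36)*side])
    b=O+Rz(YAW)@(p-n*.005); a=np.radians(yawd); pr=np.array([np.sin(a),-np.cos(a)])
    return np.r_[b-pr*(gap+fw),z]
def rel(P,yawd,s=None,base=None):
    s=s or sensors.observe(); Rc=R.from_rotvec(s['ee_rot']); a=np.radians(yawd)
    M=np.array([[-np.sin(a),np.cos(a),0],[np.cos(a),np.sin(a),0],[0,0,-1]]).T
    print("t cm",np.round(Rc.inv().apply(P-s['position'])*100,2),"w deg",np.round((Rc.inv()*R.from_matrix(M)).as_rotvec(degrees=True),2))
E
python3 - <<'E'
from h import *
for z in(.241,.16,.097):
    P=tgt(1,0,.035,z,107);print(P);rel(P,107)
E
```

```text
[0.44049558 0.05392486 0.241     ]
t cm [-3.730e+01 -3.845e+01 -3.000e-02] w deg [ -0.     0.   -42.83]
[0.44049558 0.05392486 0.16      ]
t cm [-37.3  -38.45   8.07] w deg [ -0.     0.   -42.83]
[0.44049558 0.05392486 0.097     ]
t cm [-37.3  -38.45  14.37] w deg [ -0.     0.   -42.83]
```

```bash
python3 -m handwheel '[{"tx":-3.5,"ty":-3.5,"wz":-5,"claw":0},{"tx":-7,"ty":-7,"wz":-10,"claw":0},{"tx":-10.5,"ty":-10.5,"wz":-15,"claw":0},{"tx":-14,"ty":-14,"wz":-20,"claw":0},{"tx":-17.5,"ty":-17.5,"wz":-25,"claw":0},{"tx":-21,"ty":-21,"wz":-30,"claw":0},{"tx":-24,"ty":-24,"wz":-35,"claw":0},{"tx":-27,"ty":-27.5,"wz":-40,"claw":0},{"tx":-30,"ty":-31,"wz":-42.8,"claw":0},{"tx":-33,"ty":-34,"wz":-42.8,"claw":0},{"tx":-35.5,"ty":-36.5,"wz":-42.8,"claw":0},{"tx":-37.3,"ty":-38.4,"wz":-42.8,"claw":0}]' 20
python3 - <<'E'
from h import *
for z in(.16,.097):
    P=tgt(1,0,.035,z,107);rel(P,107)
print(sensors.observe()['joints'])
E
```

```text
t cm [-37.3  -38.45   8.07] w deg [ -0.     0.   -42.83]
t cm [-37.3  -38.45  14.37] w deg [ -0.     0.   -42.83]
[-1.22257865  0.43451604  0.02500779  1.57323136 -0.01160443  1.13399544
 -0.07506665]invalid input
```

```bash
python3 -m handwheel '[{"tx":0,"ty":0,"tz":0,"wx":0,"wy":0,"wz":0,"claw":0.0}]' 20; echo; python3 -m handwheel -h | head -20
```

```text
clock: 0.58
position: [0.2724, 0.5626, 0.2407]
ee_rot: [0.702, 3.062, 0.0]
force: [-0.2, 0.6, -0.0]
width: 0.964
invalid input: not JSON, or not a number
```

Each row needs all seven keys.

```bash
python3 -m handwheel '[{"tx":-3.5,"ty":-3.5,"tz":0,"wx":0,"wy":0,"wz":-5,"claw":0},{"tx":-7,"ty":-7,"tz":0,"wx":0,"wy":0,"wz":-10,"claw":0},{"tx":-10.5,"ty":-10.5,"tz":0,"wx":0,"wy":0,"wz":-15,"claw":0},{"tx":-14,"ty":-14,"tz":0,"wx":0,"wy":0,"wz":-20,"claw":0},{"tx":-17.5,"ty":-17.5,"tz":0,"wx":0,"wy":0,"wz":-25,"claw":0},{"tx":-21,"ty":-21,"tz":0,"wx":0,"wy":0,"wz":-30,"claw":0},{"tx":-24,"ty":-24,"tz":0,"wx":0,"wy":0,"wz":-35,"claw":0},{"tx":-27,"ty":-27.5,"tz":0,"wx":0,"wy":0,"wz":-40,"claw":0},{"tx":-30,"ty":-31,"tz":0,"wx":0,"wy":0,"wz":-42.8,"claw":0},{"tx":-33,"ty":-34,"tz":0,"wx":0,"wy":0,"wz":-42.8,"claw":0},{"tx":-35.5,"ty":-36.5,"tz":0,"wx":0,"wy":0,"wz":-42.8,"claw":0},{"tx":-37.3,"ty":-38.4,"tz":0,"wx":0,"wy":0,"wz":-42.8,"claw":0}]' 20
python3 - <<'E'
from h import *
for z in(.16,.097):
    P=tgt(1,0,.035,z,107);rel(P,107)
print(sensors.observe()['joints'])
E
```

```text
clock: 1.58
position: [0.4301, 0.0861, 0.2412]
ee_rot: [-0.463, 3.106, 0.001]
force: [0.5, 1.2, -0.0]
width: 0.102
t cm [-0.04 -3.38  8.12] w deg [ 0.01  0.07 -0.03]
t cm [-0.04 -3.38 14.42] w deg [ 0.01  0.07 -0.03]
[-0.45022804  0.12479314  0.14650382  2.00990854 -0.0217621   1.0071175
  1.57376394]
```

```bash
python3 -m handwheel '[{"tx":0,"ty":0,"tz":0,"wx":0,"wy":0,"wz":0,"claw":0},{"tx":0,"ty":0,"tz":0,"wx":0,"wy":0,"wz":0,"claw":0}]' 20
python3 - <<'E'
from h import *
for z in(.16,.097):
    P=tgt(1,0,.035,z,107);rel(P,107)
E
```

```text
clock: 1.75
position: [0.4304, 0.0859, 0.241]
ee_rot: [-0.455, 3.108, -0.0]
force: [-0.4, 1.2, 0.3]
width: 0.014
t cm [-0.04 -3.35  8.1 ] w deg [-0.01  0.04 -0.34]
t cm [-0.04 -3.35 14.4 ] w deg [-0.01  0.04 -0.34]
```

```bash
python3 -m handwheel '[{"tx":0,"ty":-1.5,"tz":1,"wx":0,"wy":0,"wz":0,"claw":0},{"tx":0,"ty":-3.3,"tz":3,"wx":0,"wy":0,"wz":0,"claw":0},{"tx":0,"ty":-3.3,"tz":5.5,"wx":0,"wy":0,"wz":0,"claw":0},{"tx":0,"ty":-3.3,"tz":8,"wx":0,"wy":0,"wz":0,"claw":0},{"tx":0,"ty":-3.3,"tz":10.5,"wx":0,"wy":0,"wz":0,"claw":0},{"tx":0,"ty":-3.3,"tz":12.5,"wx":0,"wy":0,"wz":0,"claw":0},{"tx":0,"ty":-3.3,"tz":14,"wx":0,"wy":0,"wz":0,"claw":0},{"tx":0,"ty":-3.3,"tz":14.4,"wx":0,"wy":0,"wz":0,"claw":0},{"tx":0,"ty":-3.3,"tz":14.4,"wx":0,"wy":0,"wz":0,"claw":0}]' 20
python3 - <<'E'
from h import *
P=tgt(1,0,0,.097,107);rel(P,107);print(sensors.observe()['force'])
for n in("scene","top"):
    im,d=vision.get_image(n);cv2.imwrite(f"pics/{n}1.png",im)
E
```

```text
clock: 2.5
position: [0.4387, 0.0576, 0.0959]
ee_rot: [0.466, -3.105, -0.0]
force: [-0.9, 0.0, 0.3]
width: 0.003
t cm [-3.57 -0.41 -0.11] w deg [ 0.03 -0.12  0.06]
[-0.87875105  0.03135025  0.27235479]
```

View pics/scene1.png

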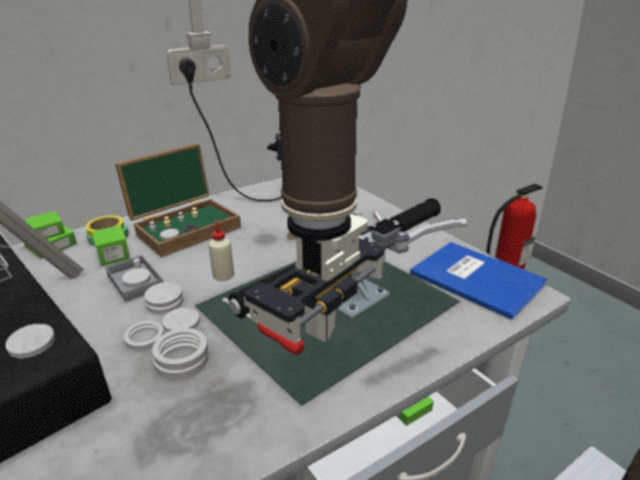

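View pics/top1.png

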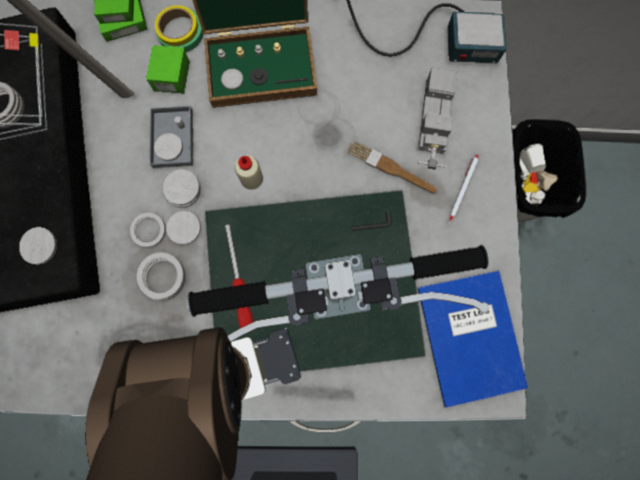

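The gripper stands outside the left lever with its long axis along the bar. In the top view its palm end shows at (275,357) and the blade is clear at (250,328). Now I'll advance to contact.

```bash
python3 -m handwheel '[{"tx":-1,"ty":-0.3,"tz":0,"wx":0,"wy":0,"wz":0,"claw":0},{"tx":-2,"ty":-0.6,"tz":0,"wx":0,"wy":0,"wz":0,"claw":0},{"tx":-3,"ty":-0.6,"tz":0,"wx":0,"wy":0,"wz":0,"claw":0},{"tx":-3.6,"ty":-0.6,"tz":0,"wx":0,"wy":0,"wz":0,"claw":0},{"tx":-4.2,"ty":-0.6,"tz":0,"wx":0,"wy":0,"wz":0,"claw":0},{"tx":-4.2,"ty":-0.6,"tz":0,"wx":0,"wy":0,"wz":0,"claw":0}]' 30
python3 - <<'E'
from h import *
s=sensors.observe();rel(tgt(1,.2,0,.097,107),107);rel(tgt(1,.36,0,.097,107),107);print(s['force'],s['ft_torque'],R.from_rotvec(s['ee_rot']).inv().apply(s['force']))
E
```

```text
clock: 3.1
position: [0.4828, 0.0634, 0.0968]
ee_rot: [-0.463, 3.106, 0.0]
force: [-0.9, -1.4, 1.5]
width: -0.001
t cm [-1.31  0.24 -0.02] w deg [-0.01  0.05 -0.03]
t cm [-2.98 -0.13 -0.02] w deg [-0.01  0.05 -0.03]
[-0.93805823 -1.35618805  1.50475964] [-0.13363232  0.25944866  0.04944648] [ 1.29164605 -1.02359748 -1.50578867]
```

```bash
python3 -m handwheel '[{"tx":-0.4,"ty":0,"tz":0,"wx":0,"wy":0,"wz":0,"claw":0},{"tx":-0.8,"ty":0,"tz":0,"wx":0,"wy":0,"wz":0,"claw":0},{"tx":-0.8,"ty":0,"tz":0,"wx":0,"wy":0,"wz":0,"claw":0},{"tx":-0.8,"ty":0,"tz":0,"wx":0,"wy":0,"wz":0,"claw":0}]' 30
python3 - <<'E'
from h import *
s=sensors.observe();rel(tgt(1,.2,0,.097,107),107);print(s['force'],s['ft_torque'],R.from_rotvec(s['ee_rot']).inv().apply(s['force']))
for n in("scene",):
    im,d=vision.get_image(n);cv2.imwrite(f"pics/{n}2.png",cv2.resize(im[150:390,180:520],None,fx=2,fy=2))
E
```

```text
clock: 3.43
position: [0.4888, 0.0653, 0.0966]
ee_rot: [0.463, -3.107, 0.0]
force: [-2.6, -1.8, 0.4]
width: 0.006
t cm [-0.68  0.25 -0.04] w deg [-0.   -0.03 -0.04]
[-2.59088759 -1.75123975  0.37700844] [-0.31324495  0.38186243 -0.00061437] [ 2.98932283 -0.91911511 -0.37530119]
```

View pics/scene2.png

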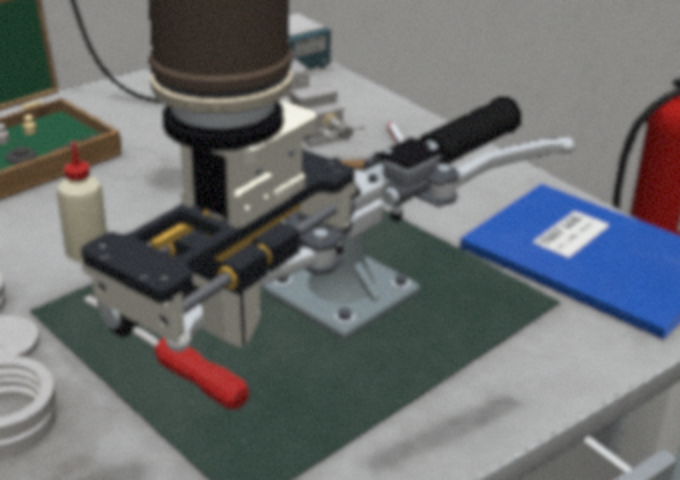

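```bash
python3 - <<'E'
from h import *
s=sensors.observe();Rm=R.from_rotvec(s['ee_rot'])
for p in([.0375,.095,-.052],[-.0375,.095,-.052],[.0375,-.095,-.052],[.0095,.019,.014],[.0095,-.019,.014]):
    W=s['position']+Rm.apply(p); a=proj("scene",W)[0]; print(p,W,(a-[180,150])*2)
E
python3 -m handwheel '[{"tx":-0.4,"ty":0,"tz":0,"wx":0,"wy":0,"wz":0,"claw":0},{"tx":-0.8,"ty":0,"tz":0,"wx":0,"wy":0,"wz":0,"claw":0},{"tx":-0.8,"ty":0,"tz":0,"wx":0,"wy":0,"wz":0,"claw":0},{"tx":-0.8,"ty":0,"tz":0,"wx":0,"wy":0,"wz":0,"claw":0}]' 30
python3 - <<'E'
from h import *
s=sensors.observe();rel(tgt(1,.2,0,.097,107),107);print(s['force'],s['ft_torque'],R.from_rotvec(s['ee_rot']).inv().apply(s['force']))
E
```

```text
[0.0375, 0.095, -0.052] [0.42518176 0.14515018 0.14862796] [167.37343159 351.33155671]
[-0.0375, 0.095, -0.052] [0.49692134 0.16702326 0.14858621] [ 82.64081818 303.26806668]
[0.0375, -0.095, -0.052] [ 0.48059356 -0.0365901   0.14863452] [357.72863601 219.40380806]
[0.0095, 0.019, 0.014] [0.47409478 0.08060712 0.08261501] [224.03572    356.34036684]
[0.0095, -0.019, 0.014] [0.48517714 0.04425907 0.08261632] [260.13106529 329.76167517]
clock: 3.82
position: [0.4943, 0.0665, 0.0963]
ee_rot: [0.462, -3.102, 0.001]
force: [-10.3, -6.3, 8.1]
width: 0.002
t cm [-0.12  0.29 -0.07] w deg [-0.   -0.3  -0.06]
[-10.28154054  -6.34538056   8.1019948 ] [-1.10338308  2.05347471  0.12636604] [11.72572491 -3.07543804 -8.04147413]
```

```bash
python3 - <<'E'
from h import *
s=sensors.observe();print(R.from_rotvec(s['ee_rot']).inv().apply(s['force']))
im,d=vision.get_image("scene");a=cv2.resize(im[190:370,200:440],None,fx=3,fy=3);cv2.imwrite("pics/scene3.png",a)
im,d=vision.get_image("top");a=cv2.resize(im[250:430,120:360],None,fx=3,fy=3);cv2.imwrite("pics/top3.png",a)
E
```

```text
[11.72572491 -3.07543804 -8.04147413]
```

View pics/scene3.png

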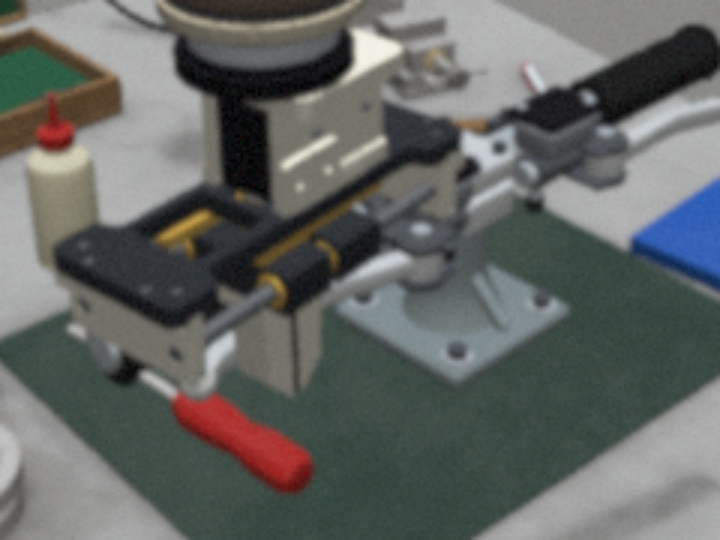

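View pics/top3.png

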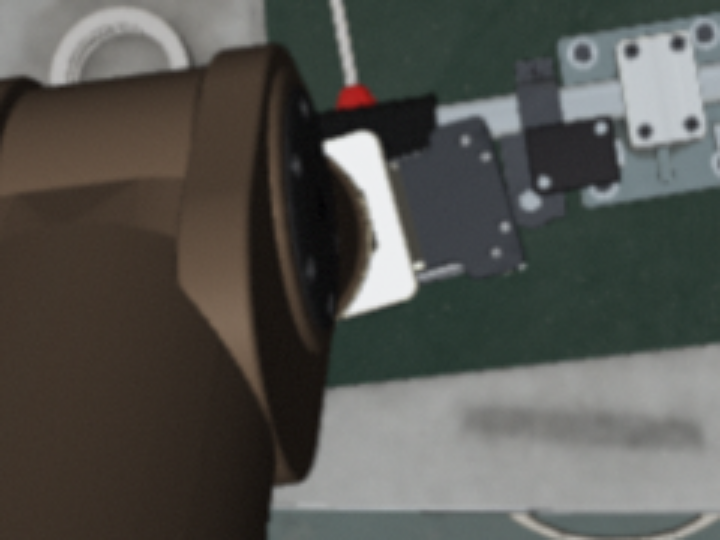

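```bash
python3 -m handwheel '[{"tx":0,"ty":0,"tz":-0.1,"wx":0,"wy":0,"wz":0,"claw":0},{"tx":0,"ty":0,"tz":-0.2,"wx":0,"wy":0,"wz":0,"claw":0},{"tx":0,"ty":0,"tz":-0.2,"wx":0,"wy":0,"wz":0,"claw":0}]' 30
python3 - <<'E'
from h import *
s=sensors.observe();rel(tgt(1,.2,0,.097,107),107);print(s['force'],s['ft_torque'],R.from_rotvec(s['ee_rot']).inv().apply(s['force']))
E
```

```text
clock: 4.17
position: [0.4933, 0.0665, 0.0974]
ee_rot: [0.462, -3.101, 0.002]
force: [-8.2, -4.6, -3.9]
width: -0.0
t cm [-0.21  0.26  0.04] w deg [ 0.   -0.4  -0.05]
[-8.18088764 -4.62736983 -3.93758403] [-1.0833746   1.68670647  0.08984667] [ 9.14690147 -2.04203761  4.00103963]
```

The vertical force flips sign when I lift, so it is friction on the blade. I'll push a little further to confirm this is a real stop.

```bash
python3 -m handwheel '[{"tx":-0.15,"ty":0,"tz":0.05,"wx":0,"wy":0,"wz":0,"claw":0},{"tx":-0.25,"ty":0,"tz":0.05,"wx":0,"wy":0,"wz":0,"claw":0},{"tx":-0.25,"ty":0,"tz":0.05,"wx":0,"wy":0,"wz":0,"claw":0},{"tx":-0.25,"ty":0,"tz":0.05,"wx":0,"wy":0,"wz":0,"claw":0}]' 30
python3 - <<'E'
from h import *
s=sensors.observe();rel(tgt(1,.2,0,.097,107),107);print(s['force'],s['ft_torque'],R.from_rotvec(s['ee_rot']).inv().apply(s['force']))
E
```

```text
clock: 4.5
position: [0.495, 0.0669, 0.0971]
ee_rot: [0.461, -3.099, 0.002]
force: [-12.3, -6.6, 5.0]
width: 0.005
t cm [-0.04  0.27  0.01] w deg [ 0.01 -0.48 -0.06]
[-12.27380669  -6.62600744   5.01085493] [-1.17745248  2.62093512  0.19803732] [13.71322466 -2.76240224 -4.89648605]
```

It is a firm stop at about 0.2 rad: 13.7 N, with only 1.7 mm more travel. The left lever is sound. I'll back off, let it spring out, then lift.

```bash
python3 -m handwheel '[{"tx":0.6,"ty":0,"tz":0,"wx":0,"wy":0,"wz":0,"claw":0},{"tx":1.5,"ty":0,"tz":0,"wx":0,"wy":0,"wz":0,"claw":0},{"tx":3,"ty":0,"tz":0,"wx":0,"wy":0,"wz":0,"claw":0},{"tx":5,"ty":0,"tz":0,"wx":0,"wy":0,"wz":0,"claw":0},{"tx":6.5,"ty":0,"tz":0,"wx":0,"wy":0,"wz":0,"claw":0},{"tx":6.5,"ty":0,"tz":-3,"wx":0,"wy":0,"wz":0,"claw":0},{"tx":6.5,"ty":0,"tz":-6.5,"wx":0,"wy":0,"wz":0,"claw":0},{"tx":6.5,"ty":0,"tz":-10,"wx":0,"wy":0,"wz":0,"claw":0},{"tx":6.5,"ty":0,"tz":-12,"wx":0,"wy":0,"wz":0,"claw":0},{"tx":6.5,"ty":0,"tz":-12,"wx":0,"wy":0,"wz":0,"claw":0}]' 30
python3 - <<'E'
from h import *
for z in (.21,.097):
  P=tgt(-1,0,.035,z,92.9);print(P);rel(P,92.9)
print(sensors.observe()['force'])
im,d=vision.get_image("top");cv2.imwrite("pics/top4.png",im)
im,d=vision.get_image("scene");cv2.imwrite("pics/scene4.png",im)
E
```

```text
clock: 5.33
position: [0.4399, 0.0505, 0.2229]
ee_rot: [-0.462, 3.098, 0.003]
force: [1.5, 0.4, 0.5]
width: 0.002
[ 0.50049844 -0.29034564  0.21      ]
t cm [  4.18 -34.37   1.24] w deg [ 0.08  0.56 14.08]
[ 0.50049844 -0.29034564  0.097     ]
t cm [  4.29 -34.37  12.54] w deg [ 0.08  0.56 14.08]
[1.50068026 0.43383271 0.50432884]
```

View pics/scene4.png

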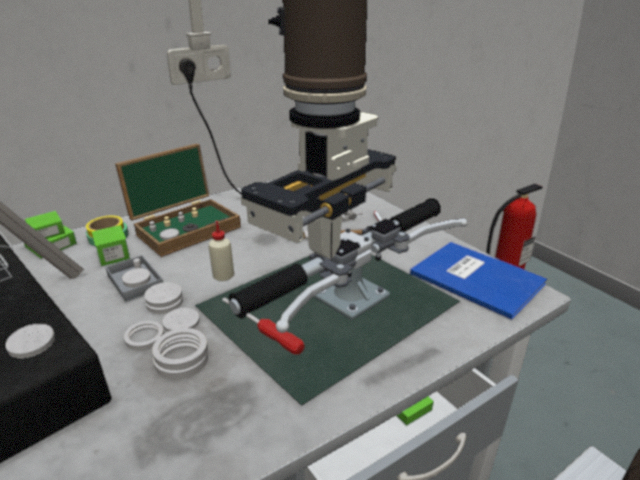

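The left lever has sprung back to its rest position, with the ball at (283,325) as before. Now I'll cross over to the right side.

```bash
python3 -m handwheel '[{"tx":0.5,"ty":-2,"tz":0,"wx":0,"wy":0.5,"wz":1,"claw":0},{"tx":1,"ty":-5,"tz":0,"wx":0,"wy":0.5,"wz":3,"claw":0},{"tx":1.5,"ty":-8.5,"tz":0,"wx":0,"wy":0.5,"wz":5,"claw":0},{"tx":2,"ty":-12,"tz":0,"wx":0,"wy":0.5,"wz":7,"claw":0},{"tx":2.4,"ty":-15.5,"tz":0,"wx":0,"wy":0.5,"wz":9,"claw":0},{"tx":2.8,"ty":-19,"tz":0,"wx":0,"wy":0.5,"wz":11,"claw":0},{"tx":3.2,"ty":-22.5,"tz":0,"wx":0,"wy":0.5,"wz":13,"claw":0},{"tx":3.6,"ty":-26,"tz":0,"wx":0,"wy":0.5,"wz":14,"claw":0},{"tx":4,"ty":-29.5,"tz":0,"wx":0,"wy":0.5,"wz":14,"claw":0},{"tx":4.2,"ty":-32.5,"tz":0,"wx":0,"wy":0.5,"wz":14,"claw":0},{"tx":4.2,"ty":-34.4,"tz":0,"wx":0,"wy":0.5,"wz":14,"claw":0},{"tx":4.2,"ty":-34.4,"tz":0,"wx":0,"wy":0.5,"wz":14,"claw":0}]' 30
python3 - <<'E'
from h import *
for z in (.21,.097):
  P=tgt(-1,0,.035,z,92.9);rel(P,92.9)
print(sensors.observe()['joints'])
E
```

```text
clock: 6.43
position: [0.4966, -0.2963, 0.2166]
ee_rot: [0.073, -3.131, 0.006]
force: [-1.6, -0.2, 0.4]
width: 0.01
t cm [-0.42  0.58  0.66] w deg [-0.19 -0.58 -0.21]
t cm [-0.54  0.62 11.96] w deg [-0.19 -0.58 -0.21]
[ 0.14370118  0.39603036  0.41087371  1.74146382 -0.16915629  1.04709197
  2.22981457]
```

```bash
python3 -m handwheel '[{"tx":-0.4,"ty":0.6,"tz":2,"wx":0,"wy":-0.5,"wz":0,"claw":0},{"tx":-0.4,"ty":0.6,"tz":4.5,"wx":0,"wy":-0.5,"wz":0,"claw":0},{"tx":-0.4,"ty":0.6,"tz":7,"wx":0,"wy":-0.5,"wz":0,"claw":0},{"tx":-0.4,"ty":0.6,"tz":9.5,"wx":0,"wy":-0.5,"wz":0,"claw":0},{"tx":-0.4,"ty":0.6,"tz":11.3,"wx":0,"wy":-0.5,"wz":0,"claw":0},{"tx":-0.4,"ty":0.6,"tz":11.9,"wx":0,"wy":-0.5,"wz":0,"claw":0},{"tx":-0.4,"ty":0.6,"tz":11.9,"wx":0,"wy":-0.5,"wz":0,"claw":0}]' 30
python3 - <<'E'
from h import *
rel(tgt(-1,0,0,.097,92.9),92.9);rel(tgt(-1,.2,0,.097,92.9),92.9);rel(tgt(-1,.36,0,.097,92.9),92.9)
print(sensors.observe()['force'])
for n in("scene","top"):
    im,d=vision.get_image(n);cv2.imwrite(f"pics/{n}5.png",im)
E
```

```text
clock: 7.02
position: [0.4984, -0.2844, 0.0969]
ee_rot: [0.082, -3.137, -0.001]
force: [0.2, 0.1, 0.1]
width: 0.008
t cm [-3.68 -0.62 -0.02] w deg [ 0.06 -0.22  0.1 ]
t cm [-5.81 -0.54 -0.03] w deg [ 0.06 -0.22  0.1 ]
t cm [-7.48 -0.17 -0.03] w deg [ 0.06 -0.22  0.1 ]
[0.24355317 0.06654264 0.08571552]
```

View pics/scene5.png

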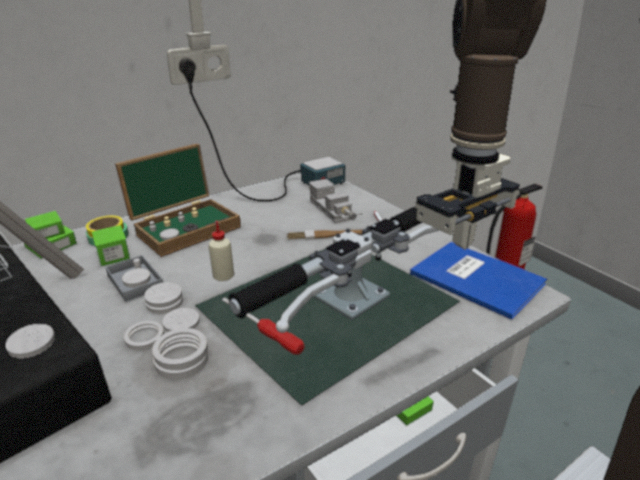

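View pics/top5.png

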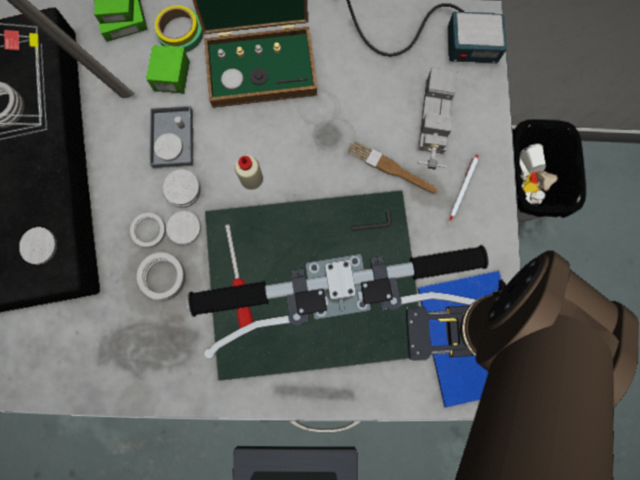

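The gripper is outside the right lever and clear of it. Now I'll approach and press.

```bash
python3 -m handwheel '[{"tx":-1,"ty":-0.2,"tz":0,"wx":0,"wy":0,"wz":0,"claw":0},{"tx":-2,"ty":-0.4,"tz":0,"wx":0,"wy":0,"wz":0,"claw":0},{"tx":-3,"ty":-0.4,"tz":0,"wx":0,"wy":0,"wz":0,"claw":0},{"tx":-3.8,"ty":-0.4,"tz":0,"wx":0,"wy":0,"wz":0,"claw":0},{"tx":-4.6,"ty":-0.4,"tz":0,"wx":0,"wy":0,"wz":0,"claw":0},{"tx":-5.2,"ty":-0.4,"tz":0,"wx":0,"wy":0,"wz":0,"claw":0},{"tx":-5.6,"ty":-0.4,"tz":0,"wx":0,"wy":0,"wz":0,"claw":0},{"tx":-5.6,"ty":-0.4,"tz":0,"wx":0,"wy":0,"wz":0,"claw":0}]' 30
python3 - <<'E'
from h import *
s=sensors.observe();rel(tgt(-1,.2,0,.097,92.9),92.9);rel(tgt(-1,.36,0,.097,92.9),92.9);print(s['ft_torque'],R.from_rotvec(s['ee_rot']).inv().apply(s['force']))
E
python3 -m handwheel '[{"tx":-0.4,"ty":0,"tz":0,"wx":0,"wy":0,"wz":0,"claw":0},{"tx":-0.6,"ty":0,"tz":0,"wx":0,"wy":0,"wz":0,"claw":0},{"tx":-0.6,"ty":0,"tz":0,"wx":0,"wy":0,"wz":0,"claw":0}]' 30
python3 - <<'E'
from h import *
s=sensors.observe();rel(tgt(-1,.2,0,.097,92.9),92.9);rel(tgt(-1,.36,0,.097,92.9),92.9);print(s['ft_torque'],R.from_rotvec(s['ee_rot']).inv().apply(s['force']))
E
```

```text
clock: 7.78
position: [0.5567, -0.2862, 0.0989]
ee_rot: [0.083, -3.14, 0.001]
force: [-2.4, 0.2, 0.4]
width: 0.0
t cm [ 0.   -0.05  0.19] w deg [-0.04 -0.    0.12]
t cm [-1.67  0.32  0.19] w deg [-0.04 -0.    0.12]
[0.20183405 0.61243349 0.02009954] [ 2.36457851  0.367237   -0.39430231]
clock: 8.03
position: [0.5615, -0.2857, 0.0988]
ee_rot: [0.082, -3.139, -0.0]
force: [-5.4, 2.9, -0.3]
width: 0.001
t cm [ 0.48 -0.07  0.18] w deg [ 0.02 -0.07  0.1 ]
t cm [-1.19  0.29  0.17] w deg [ 0.02 -0.07  0.1 ]
[0.68336638 0.98587677 0.11915398] [5.20314505 3.20370741 0.32271461]
```

It has moved past the sound-stop position at low force. I'll continue, turning with the blade so the contact stays in the middle of its face.

```bash
python3 -m handwheel '[{"tx":-0.3,"ty":0,"tz":0,"wx":0,"wy":0,"wz":-2,"claw":0},{"tx":-0.6,"ty":0,"tz":0,"wx":0,"wy":0,"wz":-4,"claw":0},{"tx":-0.9,"ty":0.1,"tz":0,"wx":0,"wy":0,"wz":-6,"claw":0},{"tx":-0.9,"ty":0.1,"tz":0,"wx":0,"wy":0,"wz":-6,"claw":0}]' 30
python3 - <<'E'
from h import *
s=sensors.observe();rel(tgt(-1,.36,0,.097,98.9),98.9);print(s['ft_torque'],R.from_rotvec(s['ee_rot']).inv().apply(s['force']))
E
```

```text
clock: 8.37
position: [0.5696, -0.2851, 0.0987]
ee_rot: [0.248, -3.129, 0.001]
force: [-6.9, 0.9, 0.9]
width: 0.004
t cm [-0.4   0.13  0.17] w deg [-0.01 -0.14  0.17]
[ 0.3895289   1.46990854 -0.04777321] [ 6.69151384  2.0274049  -0.93190381]
```

```bash
python3 -m handwheel '[{"tx":-0.3,"ty":0,"tz":0,"wx":0,"wy":0,"wz":0,"claw":0},{"tx":-0.3,"ty":0,"tz":0,"wx":0,"wy":0,"wz":0,"claw":0},{"tx":-0.3,"ty":0,"tz":0,"wx":0,"wy":0,"wz":0,"claw":0}]' 30
python3 - <<'E'
from h import *
s=sensors.observe();rel(tgt(-1,.36,0,.097,98.9),98.9);print(s['ft_torque'],R.from_rotvec(s['ee_rot']).inv().apply(s['force']))
for n in("scene","top"):
    im,d=vision.get_image(n);im=im[170:290,360:520] if n=="scene" else im[230:350,340:500];cv2.imwrite(f"pics/{n}6.png",cv2.resize(im,None,fx=4,fy=4))
E
```

```text
clock: 8.62
position: [0.5705, -0.2848, 0.0986]
ee_rot: [0.243, -3.127, -0.001]
force: [-12.0, 1.1, 4.5]
width: 0.002
t cm [-0.31  0.12  0.15] w deg [ 0.06 -0.31  0.  ]
[0.55729328 2.51281649 0.2071716 ] [11.75140145  2.97476195 -4.42399847]
```

View pics/scene6.png

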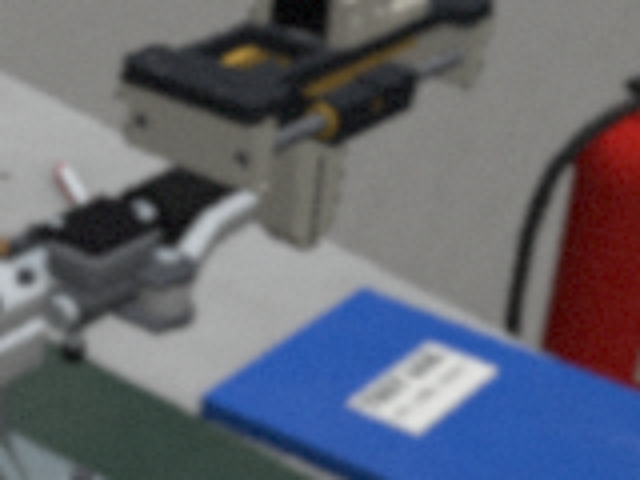

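View pics/top6.png

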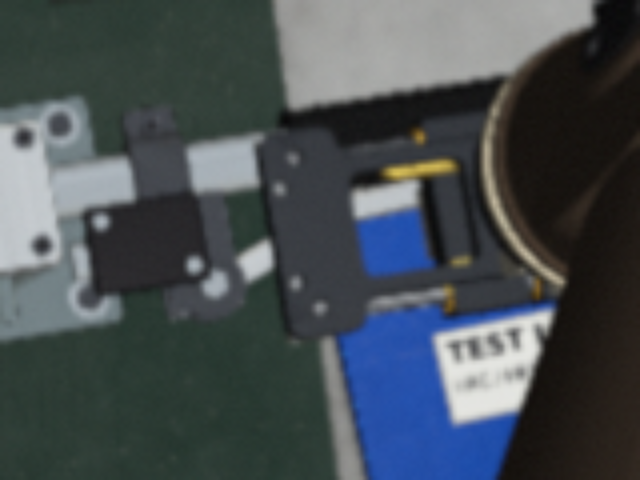

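The right lever came in about 17 mm past the sound stop and has now gone stiff at 11.7 N, at roughly 0.33–0.35 rad, so this is the bad one. The finger face is about 10 mm clear of the grip. I'll release it fully and check.

```bash
python3 -m handwheel '[{"tx":0.6,"ty":0,"tz":0,"wx":0,"wy":0,"wz":0,"claw":0},{"tx":1.6,"ty":0,"tz":0,"wx":0,"wy":0,"wz":2,"claw":0},{"tx":2.8,"ty":0,"tz":0,"wx":0,"wy":0,"wz":4,"claw":0},{"tx":4.2,"ty":0,"tz":0,"wx":0,"wy":0,"wz":6,"claw":0},{"tx":5.6,"ty":0,"tz":0,"wx":0,"wy":0,"wz":6,"claw":0},{"tx":6.5,"ty":0,"tz":0,"wx":0,"wy":0,"wz":6,"claw":0},{"tx":6.5,"ty":0,"tz":0,"wx":0,"wy":0,"wz":6,"claw":0},{"tx":6.5,"ty":0,"tz":0,"wx":0,"wy":0,"wz":6,"claw":0}]' 30
python3 - <<'E'
from h import *
rel(tgt(-1,0,0,.097,92.9),92.9);rel(tgt(-1,.2,0,.097,92.9),92.9)
for n in("scene","top"):
    im,d=vision.get_image(n);im=im[170:290,360:520] if n=="scene" else im[230:350,340:500];cv2.imwrite(f"pics/{n}7.png",cv2.resize(im,None,fx=4,fy=4))
E
```

```text
clock: 9.38
position: [0.5101, -0.2951, 0.0997]
ee_rot: [-0.08, 3.139, -0.002]
force: [0.0, -0.1, 0.4]
width: 0.004
t cm [-2.57  0.52  0.27] w deg [-0.09  0.09  0.  ]
t cm [-4.7   0.6   0.28] w deg [-0.09  0.09  0.  ]
```

View pics/top7.png

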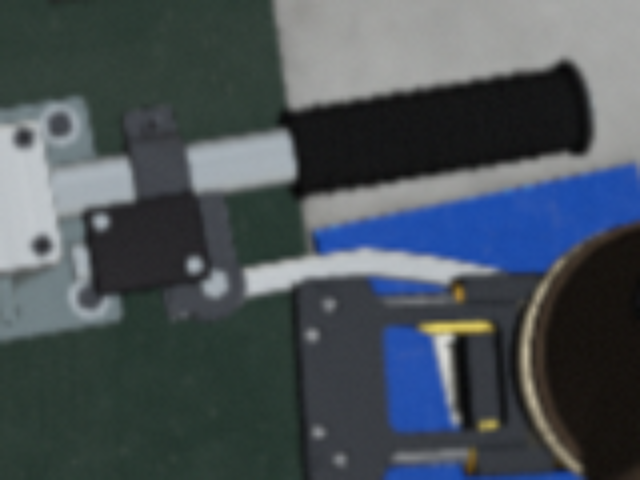

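The right lever has sprung back to rest and the force reads zero. Now I'll press it again to hold.

```bash
python3 -m handwheel '[{"tx":-1,"ty":0.3,"tz":0.2,"wx":0,"wy":0,"wz":0,"claw":0},{"tx":-2,"ty":0.6,"tz":0.2,"wx":0,"wy":0,"wz":0,"claw":0},{"tx":-2.8,"ty":0.6,"tz":0.2,"wx":0,"wy":0,"wz":0,"claw":0},{"tx":-3.5,"ty":0.6,"tz":0.2,"wx":0,"wy":0,"wz":0,"claw":0},{"tx":-4.2,"ty":0.6,"tz":0.2,"wx":0,"wy":0,"wz":-1,"claw":0},{"tx":-4.8,"ty":0.7,"tz":0.2,"wx":0,"wy":0,"wz":-2,"claw":0},{"tx":-5.3,"ty":0.8,"tz":0.2,"wx":0,"wy":0,"wz":-4,"claw":0},{"tx":-5.8,"ty":0.8,"tz":0.2,"wx":0,"wy":0,"wz":-6,"claw":0},{"tx":-6.1,"ty":0.8,"tz":0.2,"wx":0,"wy":0,"wz":-6,"claw":0},{"tx":-6.1,"ty":0.8,"tz":0.2,"wx":0,"wy":0,"wz":-6,"claw":0},{"tx":-6.1,"ty":0.8,"tz":0.2,"wx":0,"wy":0,"wz":-6,"claw":0}]' 30
python3 - <<'E'
from h import *
s=sensors.observe();rel(tgt(-1,.36,0,.097,98.9),98.9);print(s['ft_torque'],R.from_rotvec(s['ee_rot']).inv().apply(s['force']))
E
```

```text
clock: 10.4
position: [0.5689, -0.283, 0.0967]
ee_rot: [0.247, -3.129, -0.001]
force: [-7.3, 3.6, 0.6]
width: 0.005
t cm [-0.44 -0.09 -0.03] w deg [ 0.06 -0.14  0.12]
[ 0.79456881  1.46521206 -0.01137705] [ 6.65567781  4.70944371 -0.57442695]
```

```bash
python3 -m handwheel '[{"tx":-0.2,"ty":0.1,"tz":-0.05,"wx":0,"wy":0,"wz":0,"claw":0},{"tx":-0.4,"ty":0.15,"tz":-0.05,"wx":0,"wy":0,"wz":0,"claw":0},{"tx":-0.4,"ty":0.15,"tz":-0.05,"wx":0,"wy":0,"wz":0,"claw":0},{"tx":-0.4,"ty":0.15,"tz":-0.05,"wx":0,"wy":0,"wz":0,"claw":0}]' 30
python3 - <<'E'
from h import *
s=sensors.observe();rel(tgt(-1,.36,0,.097,98.9),98.9);print(s['ft_torque'],R.from_rotvec(s['ee_rot']).inv().apply(s['force']))
E
python3 -m handwheel '[{"tx":0,"ty":0,"tz":0,"wx":0,"wy":0,"wz":0,"claw":0},{"tx":0,"ty":0,"tz":0,"wx":0,"wy":0,"wz":0,"claw":0},{"tx":0,"ty":0,"tz":0,"wx":0,"wy":0,"wz":0,"claw":0},{"tx":0,"ty":0,"tz":0,"wx":0,"wy":0,"wz":0,"claw":0},{"tx":0,"ty":0,"tz":0,"wx":0,"wy":0,"wz":0,"claw":0},{"tx":0,"ty":0,"tz":0,"wx":0,"wy":0,"wz":0,"claw":0}]' 30
python3 - <<'E'
from h import *
s=sensors.observe();rel(tgt(-1,.36,0,.097,98.9),98.9);print(s['ft_torque'],R.from_rotvec(s['ee_rot']).inv().apply(s['force']))
for n in("scene","top"):
    im,d=vision.get_image(n);im=im[170:290,360:520] if n=="scene" else im[230:350,340:500];cv2.imwrite(f"pics/{n}8.png",cv2.resize(im,None,fx=4,fy=4))
E
```

```text
clock: 10.73
position: [0.5702, -0.2825, 0.0968]
ee_rot: [0.244, -3.126, 0.0]
force: [-13.1, -0.5, 0.7]
width: 0.004
t cm [-0.3  -0.11 -0.02] w deg [ 0.02 -0.34  0.03]
[-0.00281478  2.55215664  0.19657685] [13.05535379  1.52036778 -0.61210329]
clock: 11.23
position: [0.5702, -0.2825, 0.0968]
ee_rot: [0.244, -3.126, 0.0]
force: [-12.7, -1.4, 0.9]
width: 0.004
t cm [-0.3  -0.11 -0.02] w deg [ 0.02 -0.34  0.02]
[-8.47107565e-04  2.52517248e+00  1.77355962e-01] [12.81363495  0.55948483 -0.8667336 ]
```

View pics/scene8.png

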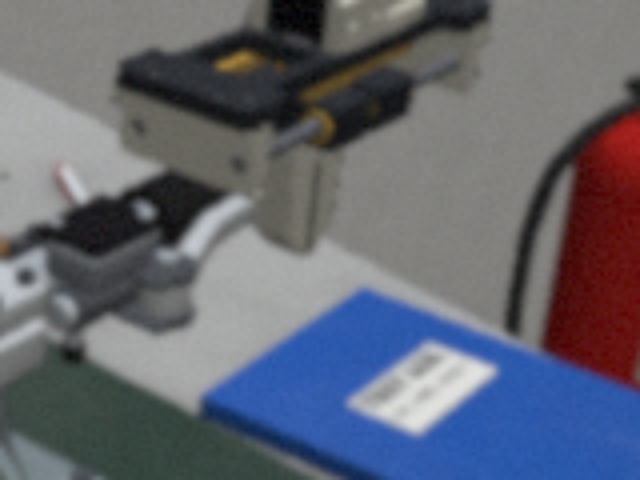

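View pics/top8.png

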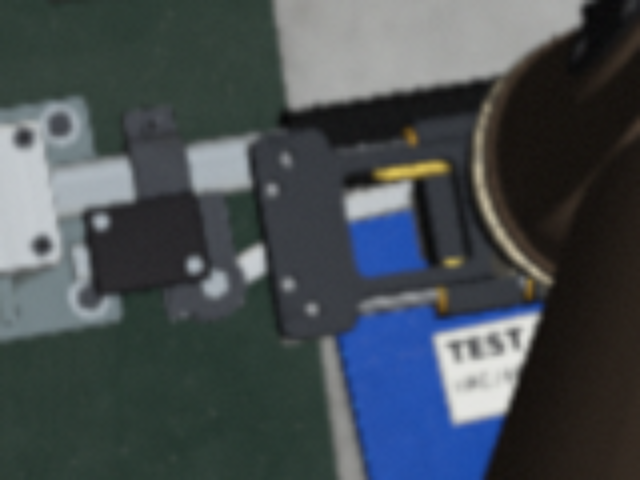

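The hold is steady at 12.8 N, and the moment arm (0.197 m) matches a contact at blade height, as it did on the left lever. In the top view the blade has disappeared in beside the grip, and no finger is on the rubber. I'll hand it in.

```bash
python3 -c "
from cell import arm,sensors
print(arm.sign_off());print(sensors.observe()['force'])"
```

```text
the job is handed in; nothing more can be done
None
the job is handed in; nothing more can be done
```

The right lever is the one with air, and the arm is now holding it in at the bar with about 12.8 N so you can open its bleed screw.

- **Left lever (sound):** it stopped firmly at about 0.2 rad under 13.7 N, well short of the bar. It sprang back when released, which I confirmed in the picture.
- **Right lever (has air):** it came in about 17 mm past the sound-stop position and went stiff at the bar, at about 0.33–0.35 rad under 11.7 N. It sprang back when released, and I then pressed it in again.
- **Final hold:** the force and position stayed steady over the last half second. The finger face is about 10 mm clear of the rubber grip by calculation. I pressed only from outside, with the gripper shut, and never moved near the tools or the bottle.
- **Checks that looked off:**
  - While I pressed the left lever, an 8 N vertical force appeared. It changed sign when I lifted slightly, so I took it as friction on the blade.
  - The right lever took 5–7 N partway in, above the stated spring force, and I put that down to friction too.
  - A network search for the left grip first returned the screwdriver. I rejected that by its height.

The job took about 11.3 s on the robot's clock. The hand-in gave no verdict, and I could not take a reading after it.

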